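Get the objective out from behind the reagents

TASK

The steel microscope objective in the white caddy is hemmed in by a tall bottle, a square jar and a tube. Stand all three on the long grey mat at the side, then set the objective upright in the middle of the round metal stand, and only then put the bottle, jar and tube back in the caddy, each upright on the very spot it came from. Set the things down gently rather than dropping them, tip nothing over, and leave the little dropper bottle and the beaker where they are.

Things in the scene. Friction and masses are not known exactly. Their poses are not given: they have to be found in the camera images.
- bottle: Amber glass reagent bottle with a black cap, loose. Straight round body of diameter 52 mm from the underside to 90 mm, then a shoulder and a cap of diameter 30 mm; total height 113 mm; about 0.24 kg. Origin: centre of the underside, z up. Stands at one of three marked spots in the caddy.
- jar: White square staining jar with a grey lid, loose. Body 48 x 48 mm up to 92 mm, lid 46 x 46 mm from 92 to 106 mm; about 0.24 kg. Origin: centre of the underside, z up, x and y square to its sides. Stands at one of the three marked spots in the caddy, its sides within 0.12 rad of square to the caddy's.
- tube: White plastic slide-mailer tube with a grey cap, loose. Diameter 38 mm up to 96 mm, cap of diameter 36 mm from 96 to 110 mm; about 0.1 kg. Origin: centre of the underside, z up. Stands at one of the three marked spots in the caddy.
- objective: Steel microscope objective with a black band, loose, standing upright with its narrow nose up. Barrel diameter 34 mm up to 34 mm, then a cone to 18 mm at its top, 48 mm; about 0.13 kg. Origin: centre of the underside, z up. Stands in the middle of the caddy, behind the tall things: the gripper's body does not fit between them at this low height.
- caddy: White storage tray, fixed: 190 mm (its x) by 220 mm (its y), floor 4 mm and rim 12 mm above the table. Origin: centre of the underside, x away from the robot. Grey discs mark the places, at its x, y: tall things (-50, 0), (-5, 62), (-5, -62) mm, objective (10, 0) mm. Which tall thing stands at which spot differs every time.
- mat: Long flat grey mat, fixed, 300 mm (its x) by 130 mm (its y), 4 mm thick, empty at the start; it lies to the left or right of the caddy, its length about along the world's x. Origin: centre of the underside (top 4 mm above).
- stand: Round aluminium disc, fixed, diameter 80 mm, 20 mm high, flat top with a dark disc of diameter 46 mm marking its middle; on the other side of the caddy from the mat. Origin: centre of the underside (top 20 mm above).
- dropper: Little amber dropper bottle with a black cap, diameter 28 mm, 38 mm tall, loose, near the far left corner of the caddy, about (68, 75) mm in the caddy's x, y. Not to be moved. Origin: centre of the underside.
- beaker: Open glass beaker, diameter 60 mm, 75 mm tall, loose, about 120 mm beyond the stand. Not to be moved. Origin: centre of the underside.
Things that resemble listed ones, but are neither listed nor needed, are in the scene too. Leave any green look-alike of the tube alone. Leave any purple look-alike of the bottle alone.

How it is judged (in metres and radians):
On the way, in this order (a step that is already met when the one before it is completed fails the run):
1. bottle, jar and tube all stand on the mat, released, the objective still in the caddy (x of bottle in the frame of mat between -0.145 and 0.145 m and y of bottle in the frame of mat between -0.06 and 0.06 m and z of each of bottle, jar, tube in the frame of mat below 0.012 m and angle between each of bottle, jar, tube's own z axis and vertical below 0.15 rad and linear speed of each of bottle, jar, tube below 0.05 m/s and x of jar in the frame of mat between -0.145 and 0.145 m and y of jar in the frame of mat between -0.06 and 0.06 m and x of tube in the frame of mat between -0.145 and 0.145 m and y of tube in the frame of mat between -0.06 and 0.06 m and contact force between each of bottle, jar, tube and the fingers below 0.2 N and distance of objective from where it was at the start of the episode below 0.03 m), for 0.2 s.
2. the objective stands released on the middle of the stand, the other three still on the mat (horizontal distance between objective and stand below 0.012 m and z of objective in the frame of stand between 0.016 and 0.026 m and angle between each of objective, bottle, jar, tube's own z axis and vertical below 0.15 rad and linear speed of objective below 0.03 m/s and contact force between objective and the fingers below 0.2 N and x of bottle in the frame of mat between -0.145 and 0.145 m and y of bottle in the frame of mat between -0.06 and 0.06 m and z of each of bottle, jar, tube in the frame of mat below 0.012 m and linear speed of each of bottle, jar, tube below 0.05 m/s and x of jar in the frame of mat between -0.145 and 0.145 m and y of jar in the frame of mat between -0.06 and 0.06 m and x of tube in the frame of mat between -0.145 and 0.145 m and y of tube in the frame of mat between -0.06 and 0.06 m), for 0.2 s.
At the end, for the whole second after the job is handed in: The objective stands upright, released, within 12 mm of the middle of the stand; bottle, jar and tube stand upright, released and at rest within 14 mm of where each started; the dropper bottle and the beaker are within 20 mm of where they started (horizontal distance between objective and stand below 0.012 m and z of objective in the frame of stand between 0.016 and 0.026 m and angle between each of objective, bottle, jar, tube's own z axis and vertical below 0.15 rad and linear speed of each of objective, bottle, jar, tube below 0.03 m/s and contact force between each of objective, bottle, jar, tube and the fingers below 0.2 N and distance of each of bottle, jar, tube from where it was at the start of the episode below 0.014 m and distance of each of dropper, beaker from where it was at the start of the episode below 0.02 m); the robot touches nothing.
It fails at once if a thing is tipped over (more than 0.6 rad) (angle between any of bottle, jar, tube, objective, dropper, beaker's own z axis and vertical above 0.6 rad).
It fails at once if the dropper bottle or the beaker is shifted by more than 20 mm (distance of any of dropper, beaker from where it was at the start of the episode above 0.02 m).
It fails at once if a thing is dropped or slammed down (over 80 N on mat, caddy or stand) (contact force between any of bottle, jar, tube and mat above 80 N or contact force between any of bottle, jar, tube and caddy above 80 N or contact force between objective and stand above 80 N).
It also fails if it takes over 136 s, if anything falls off the work surface, if the arm or the gripper's body presses on something with over 40 N, if the wrist force passes 120 N, or if a joint passes its speed limit or range.

ROBOT

A 6-joint arm with a two-finger parallel gripper is mounted at the origin on the work surface. World frame = base frame: x ahead of the robot, y to its left, z up, the work surface at z = 0. Lengths are in mm, angles in rad, forces in N, time in s.
With the tool pointing down it reaches from about 300 to 775 mm from the base axis. Payload 14.6 kg.
Tool frame: the origin (TCP) lies on the centre line of the jaws, within the pads' length; the fingertips stand manip.finger_overhang ahead of it and the grasp point (between the pads) lies 11 mm behind it (manip.finger_overhang is the distance from the TCP to the fingertips, in mm); y points along the fingers, x is the direction in which the jaws open and shut, and the axes are right-handed (so a half turn about y gives the same grasp; the last joint's range is limited). The gripper opens to 94 mm and grips with 3 to 60 N. Pads are 16 mm wide; open, the fingers measure 119 mm over their backs; the gripper's body (75 mm by 177 mm) begins 78 mm behind the grasp point.
Start: joints at [-1.374, 0.3, 1.521, -0, 1.321, -0.067], TCP at [143.406, -530.965, 213.446] pointing down, gripper open.
Joint ranges: [-3.03, 3.03], [-0.79, 2.21], [0.23, 2.52], [-1.04, 4.18], [0, 3.07], [-2.55, 2.55]. Speed limits (rad/s): [2.22, 2.22, 2.57, 3.14, 3.14, 3.14].

INTERFACE

Orientations are given as [roll, pitch, yaw] about the fixed x, y, z axes, in that order (R = Rz(yaw) Ry(pitch) Rx(roll)).
In Python, from cell import monitor, viewer, ticket, manip gives the robot as it stands.
- The arm moves only by the shell command python3 -m jog 'ROWS' [FORCE]. ROWS is JSON, a list of rows, each an object of numbers: "grip": the finger opening in cm, from 0 to 9.4; "dx", "dy", "dz": the shift along the tool's x, y, z in cm; "spin": the turn about the tool's y in degrees. In form: [{"grip": .., "dx": .., "dy": .., "dz": .., "spin": ..}, ...]. A call has 1 to 20 rows; each row is the pose to reach, as a shift and turn from the pose commanded when the call began, along the tool's axes at that moment; what a row does not reach only later rows make up. A row lasts 1/8 s, in which the tool goes at most 62.5 mm and 10.7 degrees, less where a joint would pass 70% of its speed; a pose out of reach is approached as far as the arm can. A call with a gripper value outside its range is refused whole. The fingers move at their own pace and stop on an object; FORCE is the grip in N (left out, the last holds). Time passes only in rows, so rows that repeat a pose let the fingers close. It gives the time, the measured TCP pose, the force and the opening at its end, in the units of the state.
- monitor.read_state(): the state, without advancing time (a new reading comes with each control period).
- viewer.camera(name): name is "scene" or "top" or "wrist"; returns a dict with "color" (384x512x3 uint8, red, green, blue), "vertical_fov" (degrees; the focal length in pixels is half the picture's height over the tangent of half this angle, whatever the lens; pixels are square), "cx", "cy" (the principal point, pixels), "k1" (the pictures are not rectified: a ray, as slopes to the right and down, at radius r is drawn at 1 + k1 r^2 times it, then the intrinsics apply), "rvec" (rotation vector, rad) and "tvec" (3), from world to camera coordinates, as OpenCV has them. Camera axes: x right, y down, z forward; pixel columns grow to the right and rows downward; lengths in mm; the calibration is good to about 2 mm. A picture is of the moment at which its call begins. There is no depth.
- ticket.sign_off(): hands the job in, once; it reports no verdict.
The state is a dict: "clock": time; "joints": joint angles; "qd": joint speeds; "effort": joint torques, N m; "eef_pos": TCP position; "eef_rot": TCP orientation; "wrist_force": force on the tool from outside, world axes, zero at the start; "moment": the same for the moment, N m; "finger_gap": finger opening in mm.
Only numpy, scipy, OpenCV 4.12 (cv2) and the standard library are available. Lean on these libraries where they do the work, as an engineer would, in place of code of your own. Each camera call takes 0.05 s, during which the arm holds its last target. There are 200 camera calls.

## Working session

There is one attempt and no reset: what is moved stays moved. The work goes in short steps, Python scripts to look and compute and a shell command to move; the robot and the scene stay as the last step left them, time stands still between calls to the robot, and variables do not carry over. Pictures are saved under pics/ and viewed, about 12 in all and at most 16, crops included, and the job is handed in when it is done.

```bash
ls; mkdir -p pics; cat > h.py <<'E'
import numpy as np, cv2
from cell import monitor, viewer, manip
def shot(n,f=None):
    c=viewer.camera(n)
    if f: cv2.imwrite('pics/'+f,c['color'][:,:,::-1])
    return c
def K(c):
    h=c['color'].shape[0]; f=h/2/np.tan(np.radians(c['vertical_fov'])/2)
    return np.array([[f,0,c['cx']],[0,f,c['cy']],[0,0,1]]),np.array([c['k1'],0,0,0.])
def ray(c,uv):
    k,d=K(c); p=cv2.undistortPoints(np.float64(uv).reshape(-1,1,2),k,d).reshape(-1,2)
    R=cv2.Rodrigues(np.float64(c['rvec']))[0]; t=np.float64(c['tvec']).ravel()
    return -R.T@t, np.c_[p,np.ones(len(p))]@R
def onz(c,uv,z):
    o,d=ray(c,uv); return o+d*((z-o[2])/d[:,2])[:,None]
def proj(c,P):
    k,d=K(c); return cv2.projectPoints(np.float64(P).reshape(-1,1,3),np.float64(c['rvec']),np.float64(c['tvec']),k,d)[0].reshape(-1,2)
E
python3 - <<'E'
from h import *
import pickle
s=monitor.read_state(); print(s); print(manip.finger_overhang)
C={}
for n in('scene','top','wrist'):
    c=C[n]=shot(n,n+'0.png'); R=cv2.Rodrigues(np.float64(c['rvec']))[0]
    print(n,c['vertical_fov'],c['k1'],-R.T@np.float64(c['tvec']).ravel(),R[2])
pickle.dump(C,open('c0.pkl','wb'))
E
```

```text
pics
{'clock': 0.0, 'joints': array([-1.37360421e+00,  3.00478686e-01,  1.52162866e+00,  9.11302436e-06,
        1.32073129e+00, -6.65903056e-02]), 'qd': array([ 2.86619544e-04, -6.32688614e-04,  8.49547089e-05,  2.01062923e-03,
        8.36498403e-04,  2.22237195e-04]), 'effort': array([-5.47925611e-04, -5.31816208e+01, -3.52740633e+01,  7.08180713e-02,
        2.44169187e-02, -1.19804149e-04]), 'eef_pos': array([ 143.35295425, -530.69783192,  212.86205278]), 'eef_rot': array([-1.57070461e+00,  1.24263221e-03, -1.30701611e+00]), 'wrist_force': array([-0.98312512,  0.19027258,  0.46054706]), 'moment': array([-0.00592299,  0.0201151 , -0.02413971]), 'finger_gap': 94.32153718490466}
8.0
scene 52.385139180865096 0.02683027026734112 [1063.40357234  490.32194406  539.33069045] [-0.59651644 -0.57455263 -0.56040825]
top 52.07989110589587 -0.11558663218751698 [455.72350886 -11.66395393 919.72258215] [ 0.07753854  0.01101311 -0.99692853]
wrist 69.07822951590671 0.01594250879321914 [ 210.1091584  -514.58017143  383.57094192] [-0.22873173 -0.06042457 -0.9716124 ]
```

View pics/top0.png

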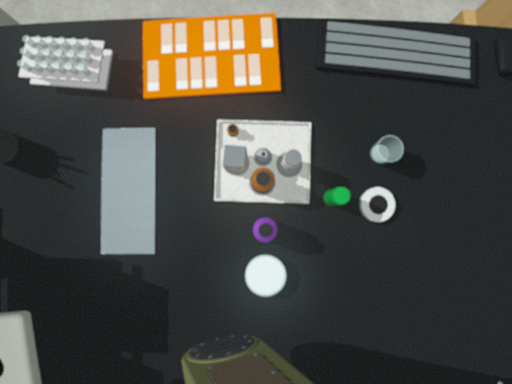

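View pics/scene0.png

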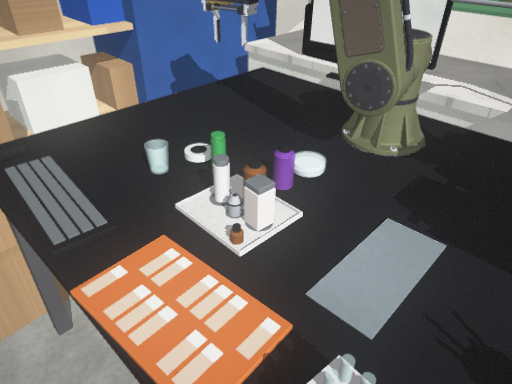

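```bash
python3 - <<'E'
from h import *
import pickle
c=pickle.load(open('c0.pkl','rb'))['top']; im=c['color']
cv2.imwrite('pics/crop0.png',cv2.resize(im[100:230,200:420,::-1],None,fx=3.6,fy=3.6,interpolation=cv2.INTER_CUBIC))
g=im.min(2)
def blob(m,p):
    n,l,st,ce=cv2.connectedComponentsWithStats(m.astype(np.uint8)); k=l[p[1],p[0]]
    return max(cv2.findContours((l==k).astype(np.uint8),cv2.RETR_EXTERNAL,cv2.CHAIN_APPROX_NONE)[0],key=len)
for name,p,z in(('mat',(128,190),4),('caddy',(285,190),12),('stand',(378,190),20)):
    k=blob(g>(75 if name=='mat' else 110),p).reshape(-1,2); P=onz(c,k,z)[:,:2].astype(np.float32)
    if name=='stand': print(name,cv2.minEnclosingCircle(P),cv2.fitEllipse(P))
    else: print(name,cv2.minAreaRect(P))
E
```

```text
mat ((514.3993530273438, 290.86920166015625), (304.53216552734375, 134.44281005859375), 1.3803184032440186)
caddy ((583.4075317382812, -28.95897674560547), (224.37918090820312, 195.4921417236328), 88.60087585449219)
stand ((484.45452880859375, -294.7430114746094), 43.09306716918945) ((484.0306701660156, -295.6018371582031), (80.76766967773438, 83.15120697021484), 142.8305206298828)
```

View pics/crop0.png

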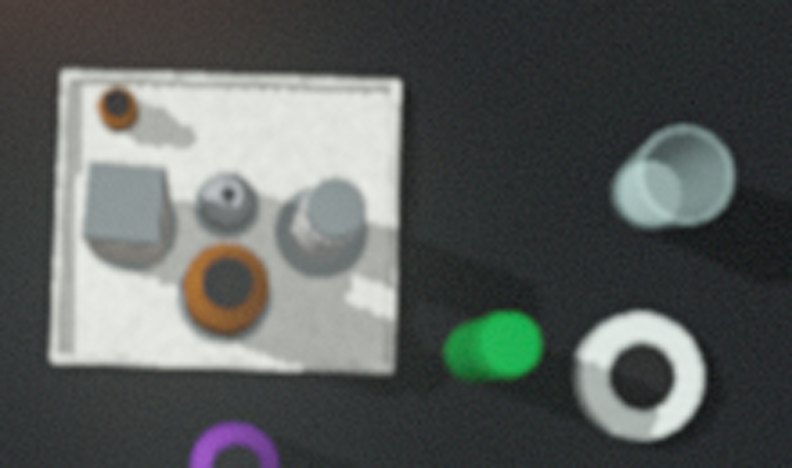

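```bash
python3 - <<'E'
from h import *
import pickle
c=pickle.load(open('c0.pkl','rb'))['top']
for n,p,z in(('tube',(335,208),114),('bottle',(228,281),117),('jar',(127,203),110),('obj',(229,194),52),('green',(512,343),110),('purple',(238,470),113),('standmid',(642,376),20),('jarL',(88,163),110),('jarR',(166,168),110)):
    print(n,onz(c,[[p[0]/3.6+200-.36,p[1]/3.6+100-.36]],z)[0].round(1))
E
```

```text
tube [576.1 -89.6 114. ]
bottle [533.2 -28.2 117. ]
jar [578.9  30.2 110. ]
obj [593.6 -29.9  52. ]
green [ 499.1 -192.   110. ]
purple [425.9 -34.5 113. ]
standmid [ 483.1 -296.3   20. ]
jarL [602.2  53.1 110. ]
jarR [599.5   7.8 110. ]
```

```bash
cat >> h.py <<'E'
def go(x,y,z,yawdeg):
    s=monitor.read_state(); p=s['eef_pos']; yw=s['eef_rot'][2]; D=np.array([x,y,z])-p
    dx=D[0]*np.cos(yw)+D[1]*np.sin(yw); dz=-D[0]*np.sin(yw)+D[1]*np.cos(yw)
    sp=-(yawdeg-np.degrees(yw)); print('to',(x,y,z,yawdeg),'dx %.2f dy %.2f dz %.2f spin %.1f'%(dx/10,-D[2]/10,dz/10,(sp+180)%360-180),'rot',np.degrees(s['eef_rot']).round(2))
E
python3 -c "
from h import *
go(533.3,-28,200,-90)"
```

```text
to (533.3, -28, 200, -90) dx -38.37 dy 1.30 dz 50.75 spin 15.1 rot [-9.000e+01  5.000e-02 -7.488e+01]
```

```bash
python3 -m jog '[{"dx":-3.84,"dz":5.08,"spin":4},{"dx":-7.7,"dz":10.2,"spin":8},{"dx":-11.5,"dz":15.2,"spin":12},{"dx":-15.3,"dz":20.3,"spin":15.1},{"dx":-19.2,"dz":25.4,"spin":15.1},{"dx":-23,"dz":30.5,"spin":15.1},{"dx":-26.9,"dz":35.5,"spin":15.1},{"dx":-30.7,"dz":40.6,"spin":15.1},{"dx":-34.5,"dz":45.7,"spin":15.1},{"dx":-38.37,"dz":50.75,"spin":15.1,"dy":1.3},{"dx":-38.37,"dz":50.75,"spin":15.1,"dy":1.3},{"dx":-38.37,"dz":50.75,"spin":15.1,"dy":1.3},{"dx":-38.37,"dz":50.75,"spin":15.1,"dy":1.3},{"dx":-38.37,"dz":50.75,"spin":15.1,"dy":1.3}]'
python3 -c "
from h import *
go(533.3,-28,60,-90); c=shot('wrist','w1.png')
for n,P in dict(b=(533.3,-28,117),o=(593.5,-29.5,52),j=(579.4,31.5,110),t=(576.5,-90,114)).items(): print(n,proj(c,P).round(0))"
```

```text
to (533.3, -28, 60, -90) dx -38.37 dy 15.30 dz 50.75 spin 15.1 rot [-9.000e+01  5.000e-02 -7.488e+01]
b [[-608. -911.]]
o [[-328. -703.]]
j [[ -838. -1208.]]
t [[-460. -988.]]validation failed for argument at $[0]...
```

View pics/w1.png

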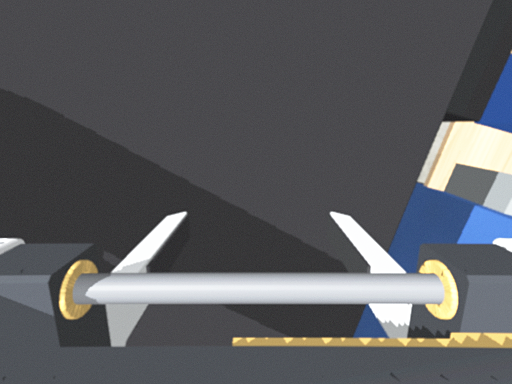

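The move was refused and the picture only shows the open jaws over bare table at the start pose, fingertips near (185,213) and (332,213). Rows evidently need all five keys.

```bash
python3 -m jog '[{"grip":9.4,"dx":-3.84,"dy":0,"dz":5.08,"spin":4},{"grip":9.4,"dx":-7.7,"dy":0,"dz":10.2,"spin":8},{"grip":9.4,"dx":-11.5,"dy":0,"dz":15.2,"spin":12},{"grip":9.4,"dx":-15.3,"dy":0,"dz":20.3,"spin":15.1},{"grip":9.4,"dx":-19.2,"dy":0,"dz":25.4,"spin":15.1},{"grip":9.4,"dx":-23,"dy":0,"dz":30.5,"spin":15.1},{"grip":9.4,"dx":-26.9,"dy":0,"dz":35.5,"spin":15.1},{"grip":9.4,"dx":-30.7,"dy":0,"dz":40.6,"spin":15.1},{"grip":9.4,"dx":-34.5,"dy":0,"dz":45.7,"spin":15.1},{"grip":9.4,"dx":-38.37,"dy":1.3,"dz":50.75,"spin":15.1},{"grip":9.4,"dx":-38.37,"dy":1.3,"dz":50.75,"spin":15.1},{"grip":9.4,"dx":-38.37,"dy":1.3,"dz":50.75,"spin":15.1},{"grip":9.4,"dx":-38.37,"dy":1.3,"dz":50.75,"spin":15.1},{"grip":9.4,"dx":-38.37,"dy":1.3,"dz":50.75,"spin":15.1}]'
python3 -c "
from h import *
go(533.3,-28,60,-90); c=shot('wrist','w2.png')
for n,P in dict(b=(533.3,-28,117),o=(593.5,-29.5,52),j=(579.4,31.5,110),t=(576.5,-90,114)).items(): print(n,proj(c,P).round(0))"
```

```text
clock: 1.95
eef_pos: [533.0, -29.3, 200.9]
eef_rot: [-1.57, -0.0, -1.572]
wrist_force: [-0.4, 0.3, 0.8]
finger_gap: 93.9
to (533.3, -28, 60, -90) dx -0.13 dy 14.09 dz 0.03 spin -0.1 rot [-8.996e+01 -1.000e-02 -9.008e+01]
b [[255. 197.]]
o [[257. 130.]]
j [[191. 147.]]
t [[323. 150.]]
```

View pics/w2.png

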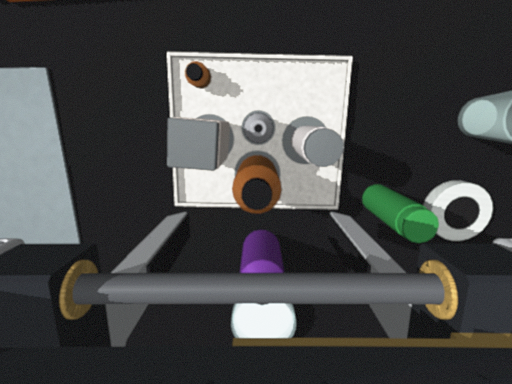

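Wrist view shows bottle cap (258,192), jar lid (194,144), tube cap (321,147) and objective nose (258,127), all within 5 px of prediction. Going down on the bottle.

```bash
python3 -m jog '[{"grip":9.4,"dx":0,"dy":4,"dz":0.2,"spin":0},{"grip":9.4,"dx":0,"dy":8,"dz":0.2,"spin":0},{"grip":9.4,"dx":0,"dy":11,"dz":0.2,"spin":0},{"grip":9.4,"dx":0,"dy":13,"dz":0.2,"spin":0},{"grip":9.4,"dx":0,"dy":14.1,"dz":0.2,"spin":0},{"grip":9.4,"dx":0,"dy":14.1,"dz":0.2,"spin":0},{"grip":6.4,"dx":0,"dy":14.1,"dz":0.2,"spin":0},{"grip":5.6,"dx":0,"dy":14.1,"dz":0.2,"spin":0},{"grip":5.2,"dx":0,"dy":14.1,"dz":0.2,"spin":0},{"grip":4.6,"dx":0,"dy":14.1,"dz":0.2,"spin":0},{"grip":4.6,"dx":0,"dy":14.1,"dz":0.2,"spin":0},{"grip":4.6,"dx":0,"dy":14.1,"dz":0.2,"spin":0},{"grip":4.6,"dx":0,"dy":14.1,"dz":0.2,"spin":0},{"grip":4.6,"dx":0,"dy":14.1,"dz":0.2,"spin":0}]' 25
```

```text
clock: 3.75
eef_pos: [535.3, -28.2, 59.5]
eef_rot: [-1.571, 0.0, -1.571]
wrist_force: [0.2, 0.9, 2.1]
finger_gap: 51.3
```

```bash
python3 -m jog '[{"grip":4.6,"dx":0,"dy":-1,"dz":0,"spin":0},{"grip":4.6,"dx":0,"dy":-4,"dz":0,"spin":0},{"grip":4.6,"dx":0,"dy":-8,"dz":0,"spin":0},{"grip":4.6,"dx":0,"dy":-12,"dz":0,"spin":0},{"grip":4.6,"dx":-1,"dy":-14,"dz":-0.4,"spin":0},{"grip":4.6,"dx":-4,"dy":-14,"dz":-1.5,"spin":0},{"grip":4.6,"dx":-8,"dy":-14,"dz":-3,"spin":0},{"grip":4.6,"dx":-12,"dy":-14,"dz":-4.5,"spin":0},{"grip":4.6,"dx":-16,"dy":-14,"dz":-6,"spin":0},{"grip":4.6,"dx":-20,"dy":-14,"dz":-7.5,"spin":0},{"grip":4.6,"dx":-24,"dy":-14,"dz":-9,"spin":0},{"grip":4.6,"dx":-28,"dy":-14,"dz":-10.5,"spin":0},{"grip":4.6,"dx":-31,"dy":-14,"dz":-11.3,"spin":0},{"grip":4.6,"dx":-31.8,"dy":-14,"dz":-11.5,"spin":0},{"grip":4.6,"dx":-31.8,"dy":-14,"dz":-11.5,"spin":0},{"grip":4.6,"dx":-31.8,"dy":-14,"dz":-11.5,"spin":0},{"grip":4.6,"dx":-31.8,"dy":-14,"dz":-11.5,"spin":0}]'
python3 -c "
from h import *
go(420,290,60,-90); shot('scene','s1.png')"
```

```text
clock: 5.88
eef_pos: [420.5, 289.0, 199.5]
eef_rot: [-1.571, -0.0, -1.572]
wrist_force: [0.1, 0.4, -3.1]
finger_gap: 52.0
to (420, 290, 60, -90) dx -0.10 dy 13.95 dz -0.05 spin -0.0 rot [-90.    -0.   -90.05]
```

View pics/s1.png

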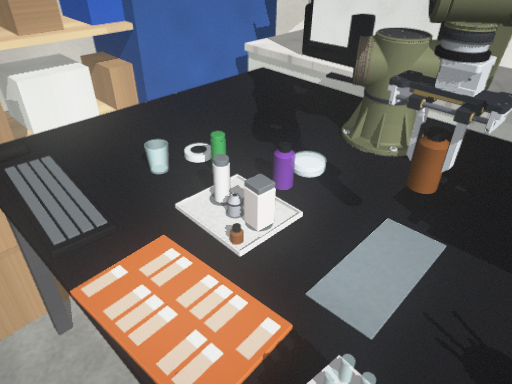

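The scene view shows the bottle hanging upright in the jaws at (428,165), and the rest is undisturbed. Lowering it onto the mat.

```bash
python3 -m jog '[{"grip":4.6,"dx":0,"dy":4,"dz":0,"spin":0},{"grip":4.6,"dx":0,"dy":8,"dz":0,"spin":0},{"grip":4.6,"dx":0,"dy":11.5,"dz":0,"spin":0},{"grip":4.6,"dx":0,"dy":13,"dz":0,"spin":0},{"grip":4.6,"dx":0,"dy":13.6,"dz":0,"spin":0},{"grip":4.6,"dx":0,"dy":13.85,"dz":0,"spin":0},{"grip":4.6,"dx":0,"dy":13.95,"dz":0,"spin":0},{"grip":4.6,"dx":0,"dy":13.95,"dz":0,"spin":0},{"grip":5.6,"dx":0,"dy":13.95,"dz":0,"spin":0},{"grip":6.6,"dx":0,"dy":13.95,"dz":0,"spin":0},{"grip":7.5,"dx":0,"dy":13.95,"dz":0,"spin":0},{"grip":7.5,"dx":0,"dy":13.95,"dz":0,"spin":0},{"grip":7.5,"dx":0,"dy":11,"dz":0,"spin":0},{"grip":7.5,"dx":0,"dy":7,"dz":0,"spin":0},{"grip":7.5,"dx":0,"dy":3,"dz":0,"spin":0},{"grip":7.5,"dx":0,"dy":0,"dz":0,"spin":0},{"grip":7.5,"dx":0,"dy":0,"dz":0,"spin":0}]'
python3 -c "
from h import *
go(581,30.5,200,-3.4)"
```

```text
clock: 8.05
eef_pos: [420.9, 290.2, 201.5]
eef_rot: [-1.567, 0.002, -1.571]
wrist_force: [-0.0, -0.3, -0.5]
finger_gap: 74.8
to (581, 30.5, 200, -3.4) dx 25.97 dy 0.15 dz 16.00 spin -86.6 rot [-89.81   0.12 -89.99]
```

```bash
python3 -m jog '[{"grip":9.4,"dx":2.6,"dy":0,"dz":1.6,"spin":-9},{"grip":9.4,"dx":5.2,"dy":0,"dz":3.2,"spin":-18},{"grip":9.4,"dx":7.8,"dy":0,"dz":4.8,"spin":-27},{"grip":9.4,"dx":10.4,"dy":0,"dz":6.4,"spin":-36},{"grip":9.4,"dx":13,"dy":0,"dz":8,"spin":-45},{"grip":9.4,"dx":15.6,"dy":0,"dz":9.6,"spin":-54},{"grip":9.4,"dx":18.2,"dy":0,"dz":11.2,"spin":-63},{"grip":9.4,"dx":20.8,"dy":0,"dz":12.8,"spin":-72},{"grip":9.4,"dx":23.4,"dy":0,"dz":14.4,"spin":-81},{"grip":9.4,"dx":25.97,"dy":0.15,"dz":16,"spin":-86.6},{"grip":9.4,"dx":25.97,"dy":0.15,"dz":16,"spin":-86.6},{"grip":9.4,"dx":25.97,"dy":0.15,"dz":16,"spin":-86.6},{"grip":9.4,"dx":25.97,"dy":0.15,"dz":16,"spin":-86.6}]'
python3 -c "
from h import *
go(581,30.5,60,-3.4)"
```

```text
clock: 9.68
eef_pos: [579.9, 31.0, 197.8]
eef_rot: [-1.571, 0.0, -0.059]
wrist_force: [-0.2, -0.6, -0.9]
finger_gap: 94.1
to (581, 30.5, 60, -3.4) dx 0.11 dy 13.78 dz -0.04 spin 0.0 rot [-8.999e+01  1.000e-02 -3.390e+00]
```

```bash
python3 -m jog '[{"grip":9.4,"dx":0.1,"dy":4,"dz":0,"spin":0},{"grip":9.4,"dx":0.1,"dy":8,"dz":0,"spin":0},{"grip":9.4,"dx":0.1,"dy":11,"dz":0,"spin":0},{"grip":9.4,"dx":0.1,"dy":13,"dz":0,"spin":0},{"grip":9.4,"dx":0.1,"dy":13.9,"dz":0,"spin":0},{"grip":9.4,"dx":0.1,"dy":13.9,"dz":0,"spin":0},{"grip":6.2,"dx":0.1,"dy":13.9,"dz":0,"spin":0},{"grip":5.4,"dx":0.1,"dy":13.9,"dz":0,"spin":0},{"grip":4.9,"dx":0.1,"dy":13.9,"dz":0,"spin":0},{"grip":4.2,"dx":0.1,"dy":13.9,"dz":0,"spin":0},{"grip":4.2,"dx":0.1,"dy":13.9,"dz":0,"spin":0},{"grip":4.2,"dx":0.1,"dy":13.9,"dz":0,"spin":0},{"grip":4.2,"dx":0.1,"dy":13.9,"dz":0,"spin":0},{"grip":4.2,"dx":0.1,"dy":13.9,"dz":0,"spin":0}]' 25
python3 -c "
from h import *
go(610,291,200,-3.4)"
```

```text
clock: 11.42
eef_pos: [581.3, 30.0, 59.0]
eef_rot: [-1.571, 0.0, -0.059]
wrist_force: [-0.6, 0.3, 1.1]
finger_gap: 47.9
to (610, 291, 200, -3.4) dx 1.32 dy -14.10 dz 26.22 spin 0.0 rot [-90.     0.    -3.38]
```

Gripped at 47.9 mm. I'll lift it 14 cm first, then move it over the mat.

```bash
python3 -m jog '[{"grip":4.2,"dx":0,"dy":-1,"dz":0,"spin":0},{"grip":4.2,"dx":0,"dy":-4,"dz":0,"spin":0},{"grip":4.2,"dx":0,"dy":-8,"dz":0,"spin":0},{"grip":4.2,"dx":0,"dy":-12,"dz":0,"spin":0},{"grip":4.2,"dx":0,"dy":-14,"dz":1,"spin":0},{"grip":4.2,"dx":0.2,"dy":-14,"dz":4,"spin":0},{"grip":4.2,"dx":0.4,"dy":-14,"dz":8,"spin":0},{"grip":4.2,"dx":0.6,"dy":-14,"dz":12,"spin":0},{"grip":4.2,"dx":0.8,"dy":-14,"dz":16,"spin":0},{"grip":4.2,"dx":1,"dy":-14,"dz":20,"spin":0},{"grip":4.2,"dx":1.2,"dy":-14,"dz":24,"spin":0},{"grip":4.2,"dx":1.3,"dy":-14,"dz":25.8,"spin":0},{"grip":4.2,"dx":1.3,"dy":-14,"dz":26.2,"spin":0},{"grip":4.2,"dx":1.3,"dy":-14,"dz":26.2,"spin":0},{"grip":4.2,"dx":1.3,"dy":-14,"dz":26.2,"spin":0},{"grip":4.2,"dx":1.3,"dy":-14,"dz":26.2,"spin":0}]'
python3 -m jog '[{"grip":4.2,"dx":0,"dy":4,"dz":0,"spin":0},{"grip":4.2,"dx":0,"dy":8,"dz":0,"spin":0},{"grip":4.2,"dx":0,"dy":11.5,"dz":0,"spin":0},{"grip":4.2,"dx":0,"dy":13,"dz":0,"spin":0},{"grip":4.2,"dx":0,"dy":13.6,"dz":0,"spin":0},{"grip":4.2,"dx":0,"dy":13.85,"dz":0,"spin":0},{"grip":4.2,"dx":0,"dy":13.95,"dz":0,"spin":0},{"grip":4.2,"dx":0,"dy":13.95,"dz":0,"spin":0},{"grip":5.2,"dx":0,"dy":13.95,"dz":0,"spin":0},{"grip":6.2,"dx":0,"dy":13.95,"dz":0,"spin":0},{"grip":7.2,"dx":0,"dy":13.95,"dz":0,"spin":0},{"grip":7.2,"dx":0,"dy":13.95,"dz":0,"spin":0},{"grip":7.2,"dx":0,"dy":11,"dz":0,"spin":0},{"grip":7.2,"dx":0,"dy":7,"dz":0,"spin":0},{"grip":7.2,"dx":0,"dy":3,"dz":0,"spin":0},{"grip":7.2,"dx":0,"dy":0,"dz":0,"spin":0},{"grip":7.2,"dx":0,"dy":0,"dz":0,"spin":0},{"grip":7.2,"dx":0,"dy":0,"dz":0,"spin":0}]'
python3 -c "
from h import *
go(577.5,-89.5,199,-3.4)"
```

```text
clock: 13.42
eef_pos: [609.9, 290.1, 199.2]
eef_rot: [-1.571, -0.0, -0.06]
wrist_force: [0.6, 0.1, -2.3]
finger_gap: 48.3
clock: 15.68
eef_pos: [609.4, 290.7, 197.6]
eef_rot: [-1.572, 0.002, -0.059]
wrist_force: [0.5, 0.2, -0.0]
finger_gap: 72.1
to (577.5, -89.5, 199, -3.4) dx -0.94 dy -0.14 dz -38.14 spin 0.0 rot [-9.004e+01  9.000e-02 -3.390e+00]
```

```bash
python3 -m jog '[{"grip":9.4,"dx":-0.1,"dy":0,"dz":-5,"spin":0},{"grip":9.4,"dx":-0.2,"dy":0,"dz":-10,"spin":0},{"grip":9.4,"dx":-0.4,"dy":0,"dz":-15,"spin":0},{"grip":9.4,"dx":-0.5,"dy":0,"dz":-20,"spin":0},{"grip":9.4,"dx":-0.6,"dy":0,"dz":-25,"spin":0},{"grip":9.4,"dx":-0.7,"dy":0,"dz":-30,"spin":0},{"grip":9.4,"dx":-0.8,"dy":0,"dz":-34,"spin":0},{"grip":9.4,"dx":-0.9,"dy":0,"dz":-37,"spin":0},{"grip":9.4,"dx":-0.9,"dy":0,"dz":-38.1,"spin":0},{"grip":9.4,"dx":-0.9,"dy":0,"dz":-38.1,"spin":0},{"grip":9.4,"dx":-0.9,"dy":0,"dz":-38.1,"spin":0},{"grip":9.4,"dx":-0.9,"dy":0,"dz":-38.1,"spin":0}]'
python3 -c "
from h import *
go(577.5,-89.5,60,-3.4); c=shot('wrist','w3.png')
for n,P in dict(o=(594.5,-30,52),t=(577.5,-89.5,114)).items(): print(n,proj(c,P).round(0))"
```

```text
clock: 17.18
eef_pos: [578.4, -88.0, 198.9]
eef_rot: [-1.571, 0.0, -0.058]
wrist_force: [0.5, 0.3, 0.6]
finger_gap: 94.2
to (577.5, -89.5, 60, -3.4) dx -0.08 dy 13.89 dz -0.15 spin 0.1 rot [-89.99   0.    -3.32]
o [[269. 129.]]
t [[256. 196.]]
```

View pics/w3.png

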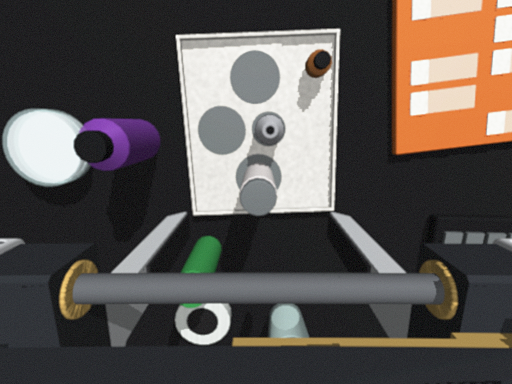

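Wrist view (7th picture): tube cap at (258,196) and objective nose at (269,129), both as predicted. The other two discs are empty.

```bash
python3 -m jog '[{"grip":9.4,"dx":0,"dy":4,"dz":-0.1,"spin":0},{"grip":9.4,"dx":0,"dy":8,"dz":-0.1,"spin":0},{"grip":9.4,"dx":0,"dy":11,"dz":-0.1,"spin":0},{"grip":9.4,"dx":0,"dy":13,"dz":-0.1,"spin":0},{"grip":9.4,"dx":0,"dy":13.9,"dz":-0.1,"spin":0},{"grip":9.4,"dx":0,"dy":13.9,"dz":-0.1,"spin":0},{"grip":6.2,"dx":0,"dy":13.9,"dz":-0.1,"spin":0},{"grip":4.8,"dx":0,"dy":13.9,"dz":-0.1,"spin":0},{"grip":4.2,"dx":0,"dy":13.9,"dz":-0.1,"spin":0},{"grip":3.8,"dx":0,"dy":13.9,"dz":-0.1,"spin":0},{"grip":3.2,"dx":0,"dy":13.9,"dz":-0.1,"spin":0},{"grip":3.2,"dx":0,"dy":13.9,"dz":-0.1,"spin":0},{"grip":3.2,"dx":0,"dy":13.9,"dz":-0.1,"spin":0},{"grip":3.2,"dx":0,"dy":13.9,"dz":-0.1,"spin":0},{"grip":3.2,"dx":0,"dy":13.9,"dz":-0.1,"spin":0}]' 20
python3 -c "
from h import *
go(514,291,200,-3.4)"
```

```text
clock: 19.1
eef_pos: [578.2, -90.0, 60.0]
eef_rot: [-1.571, -0.0, -0.059]
wrist_force: [-0.2, -0.7, 0.6]
finger_gap: 37.9
to (514, 291, 200, -3.4) dx -8.66 dy -14.00 dz 37.65 spin 0.0 rot [-90.    -0.    -3.39]
```

```bash
python3 -m jog '[{"grip":3.2,"dx":0,"dy":-1,"dz":0,"spin":0},{"grip":3.2,"dx":0,"dy":-4,"dz":0,"spin":0},{"grip":3.2,"dx":0,"dy":-8,"dz":0,"spin":0},{"grip":3.2,"dx":0,"dy":-12,"dz":0,"spin":0},{"grip":3.2,"dx":0,"dy":-14,"dz":1,"spin":0},{"grip":3.2,"dx":-0.9,"dy":-14,"dz":4,"spin":0},{"grip":3.2,"dx":-1.8,"dy":-14,"dz":8,"spin":0},{"grip":3.2,"dx":-2.8,"dy":-14,"dz":12,"spin":0},{"grip":3.2,"dx":-3.7,"dy":-14,"dz":16,"spin":0},{"grip":3.2,"dx":-4.6,"dy":-14,"dz":20,"spin":0},{"grip":3.2,"dx":-5.5,"dy":-14,"dz":24,"spin":0},{"grip":3.2,"dx":-6.4,"dy":-14,"dz":28,"spin":0},{"grip":3.2,"dx":-7.4,"dy":-14,"dz":32,"spin":0},{"grip":3.2,"dx":-8.3,"dy":-14,"dz":36,"spin":0},{"grip":3.2,"dx":-8.7,"dy":-14,"dz":37.6,"spin":0},{"grip":3.2,"dx":-8.7,"dy":-14,"dz":37.6,"spin":0},{"grip":3.2,"dx":-8.7,"dy":-14,"dz":37.6,"spin":0},{"grip":3.2,"dx":-8.7,"dy":-14,"dz":37.6,"spin":0}]'
python3 -m jog '[{"grip":3.2,"dx":0,"dy":4,"dz":0,"spin":0},{"grip":3.2,"dx":0,"dy":8,"dz":0,"spin":0},{"grip":3.2,"dx":0,"dy":11.5,"dz":0,"spin":0},{"grip":3.2,"dx":0,"dy":13,"dz":0,"spin":0},{"grip":3.2,"dx":0,"dy":13.6,"dz":0,"spin":0},{"grip":3.2,"dx":0,"dy":13.85,"dz":0,"spin":0},{"grip":3.2,"dx":0,"dy":13.95,"dz":0,"spin":0},{"grip":3.2,"dx":0,"dy":13.95,"dz":0,"spin":0},{"grip":4.2,"dx":0,"dy":13.95,"dz":0,"spin":0},{"grip":5.2,"dx":0,"dy":13.95,"dz":0,"spin":0},{"grip":6.2,"dx":0,"dy":13.95,"dz":0,"spin":0},{"grip":6.2,"dx":0,"dy":13.95,"dz":0,"spin":0},{"grip":6.2,"dx":0,"dy":11,"dz":0,"spin":0},{"grip":6.2,"dx":0,"dy":7,"dz":0,"spin":0},{"grip":6.2,"dx":0,"dy":3,"dz":0,"spin":0},{"grip":6.2,"dx":0,"dy":0,"dz":0,"spin":0},{"grip":6.2,"dx":0,"dy":0,"dz":0,"spin":0},{"grip":6.2,"dx":0,"dy":0,"dz":0,"spin":0}]'
python3 -c "
from h import *
go(594.5,-30,200,-3.4); shot('top','t2.png'); shot('scene','s2.png')"
```

```text
clock: 21.35
eef_pos: [513.9, 289.5, 200.1]
eef_rot: [-1.571, -0.0, -0.06]
wrist_force: [0.8, 0.3, -1.8]
finger_gap: 37.9
clock: 23.6
eef_pos: [513.2, 290.3, 198.9]
eef_rot: [-1.571, 0.001, -0.059]
wrist_force: [-0.6, 1.1, -0.9]
finger_gap: 62.2
to (594.5, -30, 200, -3.4) dx 10.01 dy -0.11 dz -31.50 spin 0.0 rot [-9.004e+01  7.000e-02 -3.380e+00]
```

View pics/s2.png

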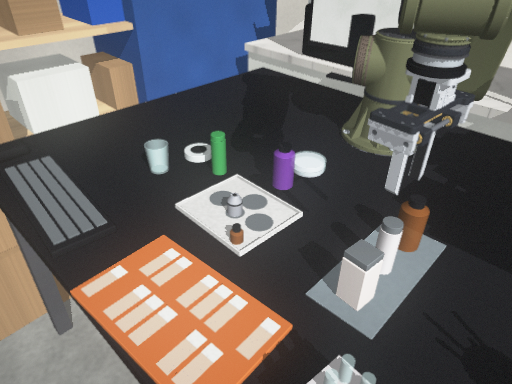

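All three stand on the mat at (410,225), (389,247) and (359,275), and the objective is untouched at (234,204). Next, the objective.

```bash
python3 -m jog '[{"grip":7.5,"dx":1.5,"dy":0,"dz":-4.7,"spin":0},{"grip":7.5,"dx":3,"dy":0,"dz":-9.5,"spin":0},{"grip":7.5,"dx":4.5,"dy":0,"dz":-14.2,"spin":0},{"grip":7.5,"dx":6,"dy":0,"dz":-18.9,"spin":0},{"grip":7.5,"dx":7.5,"dy":0,"dz":-23.6,"spin":0},{"grip":7.5,"dx":9,"dy":0,"dz":-28.3,"spin":0},{"grip":7.5,"dx":10,"dy":0,"dz":-31.5,"spin":0},{"grip":7.5,"dx":10,"dy":2,"dz":-31.5,"spin":0},{"grip":7.5,"dx":10,"dy":6,"dz":-31.5,"spin":0},{"grip":7.5,"dx":10,"dy":10,"dz":-31.5,"spin":0},{"grip":7.5,"dx":10,"dy":10,"dz":-31.5,"spin":0},{"grip":7.5,"dx":10,"dy":10,"dz":-31.5,"spin":0},{"grip":7.5,"dx":10,"dy":10,"dz":-31.5,"spin":0}]' 25
python3 -c "
from h import *
go(594.5,-30,15,-3.4)
c=shot('wrist','w4.png'); print(proj(c,(594.5,-30,52)))"
```

```text
clock: 25.32
eef_pos: [595.5, -29.9, 101.7]
eef_rot: [-1.571, -0.002, -0.059]
wrist_force: [-0.8, 0.2, -0.5]
finger_gap: 75.0
to (594.5, -30, 15, -3.4) dx -0.10 dy 8.67 dz -0.02 spin 0.0 rot [-90.01  -0.14  -3.38]
[[255.72774529 205.72976949]]
```

View pics/w4.png

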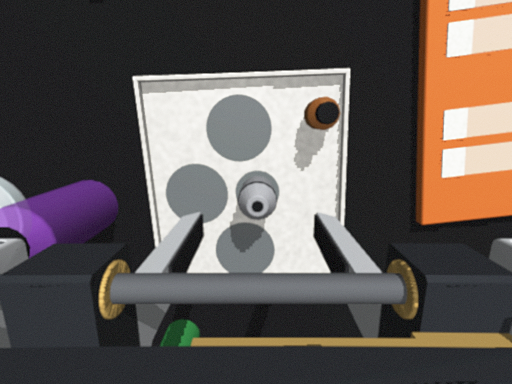

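Nose at (257,206) against a predicted (256,206), so it is aligned.

```bash
python3 -m jog '[{"grip":7.5,"dx":0,"dy":3,"dz":0,"spin":0},{"grip":7.5,"dx":0,"dy":6,"dz":0,"spin":0},{"grip":7.5,"dx":0,"dy":8,"dz":0,"spin":0},{"grip":7.5,"dx":0,"dy":8.6,"dz":0,"spin":0},{"grip":7.5,"dx":0,"dy":8.6,"dz":0,"spin":0},{"grip":5,"dx":0,"dy":8.6,"dz":0,"spin":0},{"grip":4.2,"dx":0,"dy":8.6,"dz":0,"spin":0},{"grip":3.6,"dx":0,"dy":8.6,"dz":0,"spin":0},{"grip":2.8,"dx":0,"dy":8.6,"dz":0,"spin":0},{"grip":2.8,"dx":0,"dy":8.6,"dz":0,"spin":0},{"grip":2.8,"dx":0,"dy":8.6,"dz":0,"spin":0},{"grip":2.8,"dx":0,"dy":8.6,"dz":0,"spin":0},{"grip":2.8,"dx":0,"dy":8.6,"dz":0,"spin":0}]' 25
python3 -c "
from h import *
go(484,-296,200,-3.4)"
```

```text
clock: 27.0
eef_pos: [594.8, -29.9, 14.0]
eef_rot: [-1.571, -0.0, -0.059]
wrist_force: [-0.3, 0.4, 1.9]
finger_gap: 33.1
to (484, -296, 200, -3.4) dx -9.49 dy -18.60 dz -27.22 spin 0.0 rot [-90.    -0.    -3.39]
```

```bash
python3 -m jog '[{"grip":2.8,"dx":0,"dy":-1,"dz":0,"spin":0},{"grip":2.8,"dx":0,"dy":-5,"dz":0,"spin":0},{"grip":2.8,"dx":0,"dy":-10,"dz":0,"spin":0},{"grip":2.8,"dx":0,"dy":-15,"dz":0,"spin":0},{"grip":2.8,"dx":-0.4,"dy":-18,"dz":-1,"spin":0},{"grip":2.8,"dx":-1.4,"dy":-18.6,"dz":-4,"spin":0},{"grip":2.8,"dx":-2.8,"dy":-18.6,"dz":-8,"spin":0},{"grip":2.8,"dx":-4.2,"dy":-18.6,"dz":-12,"spin":0},{"grip":2.8,"dx":-5.6,"dy":-18.6,"dz":-16,"spin":0},{"grip":2.8,"dx":-7,"dy":-18.6,"dz":-20,"spin":0},{"grip":2.8,"dx":-8.4,"dy":-18.6,"dz":-24,"spin":0},{"grip":2.8,"dx":-9.2,"dy":-18.6,"dz":-26.5,"spin":0},{"grip":2.8,"dx":-9.5,"dy":-18.6,"dz":-27.2,"spin":0},{"grip":2.8,"dx":-9.5,"dy":-18.6,"dz":-27.2,"spin":0},{"grip":2.8,"dx":-9.5,"dy":-18.6,"dz":-27.2,"spin":0},{"grip":2.8,"dx":-9.5,"dy":-18.6,"dz":-27.2,"spin":0}]'
python3 -c "
from h import *
go(484,-296,30,-3.4)
c=shot('wrist','w5.png'); print(proj(c,(484,-296,20)))
m=(c['color'].min(2)>130).astype(np.uint8)*255
for k in cv2.findContours(m,cv2.RETR_EXTERNAL,cv2.CHAIN_APPROX_NONE)[0]:
    if len(k)>100: print(len(k),cv2.boundingRect(k))"
```

```text
clock: 29.0
eef_pos: [484.2, -295.0, 200.0]
eef_rot: [-1.571, -0.0, -0.058]
wrist_force: [0.7, -0.9, -0.9]
finger_gap: 33.0
to (484, -296, 30, -3.4) dx -0.02 dy 17.00 dz -0.10 spin 0.1 rot [-90.    -0.    -3.33]
[[257.32657374 176.65490507]]
130 (0, 305, 44, 33)
209 (427, 277, 85, 23)
288 (192, 276, 127, 23)
220 (0, 276, 90, 24)
118 (0, 238, 31, 37)
156 (230, 215, 57, 57)
146 (285, 212, 34, 62)
147 (198, 212, 34, 62)
169 (334, 162, 64, 57)
228 (228, 146, 63, 78)
471 (251, 0, 170, 44)
```

View pics/w5.png

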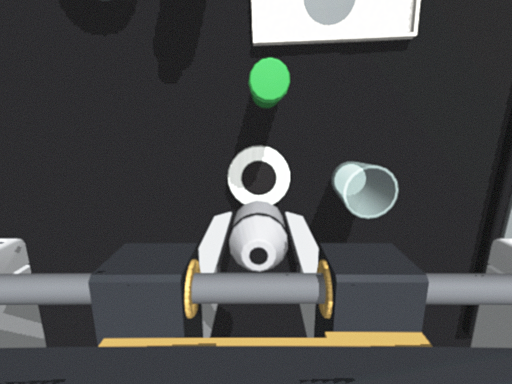

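The stand ring is centred near (259,177) and I predicted (257,177), so I'll shift +1 mm along tool x and lower.

```bash
python3 -m jog '[{"grip":2.8,"dx":0.1,"dy":4,"dz":-0.1,"spin":0},{"grip":2.8,"dx":0.1,"dy":8,"dz":-0.1,"spin":0},{"grip":2.8,"dx":0.1,"dy":12,"dz":-0.1,"spin":0},{"grip":2.8,"dx":0.1,"dy":15,"dz":-0.1,"spin":0},{"grip":2.8,"dx":0.1,"dy":16.3,"dz":-0.1,"spin":0},{"grip":2.8,"dx":0.1,"dy":16.6,"dz":-0.1,"spin":0},{"grip":2.8,"dx":0.1,"dy":16.8,"dz":-0.1,"spin":0},{"grip":2.8,"dx":0.1,"dy":16.9,"dz":-0.1,"spin":0},{"grip":2.8,"dx":0.1,"dy":16.97,"dz":-0.1,"spin":0},{"grip":2.8,"dx":0.1,"dy":16.97,"dz":-0.1,"spin":0},{"grip":2.8,"dx":0.1,"dy":16.97,"dz":-0.1,"spin":0}]'
```

```text
clock: 30.42
eef_pos: [484.9, -296.8, 30.4]
eef_rot: [-1.571, -0.0, -0.059]
wrist_force: [0.0, 0.9, -1.4]
finger_gap: 33.0
```

```bash
python3 -m jog '[{"grip":2.8,"dx":0,"dy":0.03,"dz":0,"spin":0},{"grip":2.8,"dx":0,"dy":0.06,"dz":0,"spin":0},{"grip":2.8,"dx":0,"dy":0.06,"dz":0,"spin":0},{"grip":3.6,"dx":0,"dy":0.06,"dz":0,"spin":0},{"grip":4.6,"dx":0,"dy":0.06,"dz":0,"spin":0},{"grip":5.8,"dx":0,"dy":0.06,"dz":0,"spin":0},{"grip":5.8,"dx":0,"dy":0.06,"dz":0,"spin":0},{"grip":5.8,"dx":0,"dy":-2,"dz":0,"spin":0},{"grip":5.8,"dx":0,"dy":-5,"dz":0,"spin":0},{"grip":5.8,"dx":0,"dy":-9,"dz":0,"spin":0},{"grip":5.8,"dx":0,"dy":-13,"dz":0,"spin":0},{"grip":5.8,"dx":0,"dy":-17,"dz":0,"spin":0},{"grip":5.8,"dx":0,"dy":-17,"dz":0,"spin":0},{"grip":5.8,"dx":0,"dy":-17,"dz":0,"spin":0}]'
python3 -c "
from h import *
go(513.9,290.5,199,-3.4)
c=shot('wrist','w6.png'); cv2.imwrite('pics/w6c.png',cv2.resize(c['color'][100:250,150:420,::-1],None,fx=2.5,fy=2.5)); print(proj(c,[(485.5,-297,20),(485.5,-297,68)]))"
```

```text
clock: 32.17
eef_pos: [484.5, -296.6, 199.3]
eef_rot: [-1.57, 0.001, -0.059]
wrist_force: [0.3, 0.2, 0.0]
finger_gap: 58.0
to (513.9, 290.5, 199, -3.4) dx -0.53 dy 0.03 dz 58.78 spin 0.0 rot [-8.996e+01  6.000e-02 -3.390e+00]
[[258.40325458 176.31470495]
 [258.39541164 184.47490117]]
```

View pics/w6c.png

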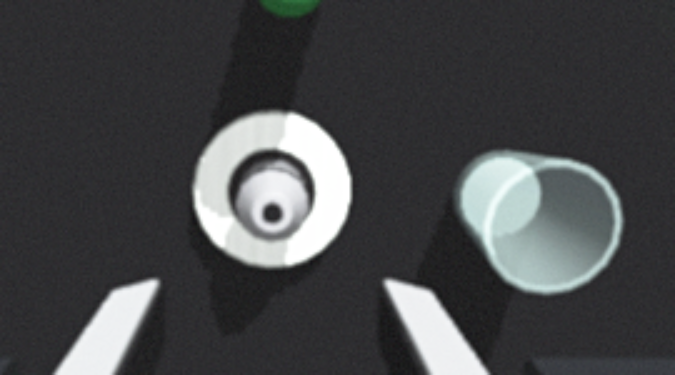

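The nose lies within about 1 mm of the ring centre: crop (272,213) against ring (272,189), with parallax accounted for. Now returning the tube.

```bash
python3 -m jog '[{"grip":6.2,"dx":-0.05,"dy":0,"dz":4,"spin":0},{"grip":6.2,"dx":-0.1,"dy":0,"dz":9,"spin":0},{"grip":6.2,"dx":-0.1,"dy":0,"dz":14,"spin":0},{"grip":6.2,"dx":-0.2,"dy":0,"dz":19,"spin":0},{"grip":6.2,"dx":-0.2,"dy":0,"dz":24,"spin":0},{"grip":6.2,"dx":-0.3,"dy":0,"dz":29,"spin":0},{"grip":6.2,"dx":-0.3,"dy":0,"dz":34,"spin":0},{"grip":6.2,"dx":-0.4,"dy":0,"dz":39,"spin":0},{"grip":6.2,"dx":-0.4,"dy":0,"dz":44,"spin":0},{"grip":6.2,"dx":-0.5,"dy":0,"dz":49,"spin":0},{"grip":6.2,"dx":-0.5,"dy":0,"dz":54,"spin":0},{"grip":6.2,"dx":-0.5,"dy":0,"dz":58,"spin":0},{"grip":6.2,"dx":-0.5,"dy":0,"dz":58.8,"spin":0},{"grip":6.2,"dx":-0.5,"dy":0,"dz":58.8,"spin":0},{"grip":6.2,"dx":-0.5,"dy":0,"dz":58.8,"spin":0},{"grip":6.2,"dx":-0.5,"dy":0,"dz":58.8,"spin":0}]'
python3 -c "
from h import *
go(513.9,290.4,60,-3.4)
c=shot('wrist','w7.png'); print(proj(c,[(513.9,290.4,114),(420,290,117),(610,290.8,110)]))"
```

```text
clock: 34.22
eef_pos: [514.7, 289.5, 200.4]
eef_rot: [-1.571, -0.0, -0.06]
wrist_force: [-0.7, -0.3, -0.5]
finger_gap: 61.8
to (513.9, 290.4, 60, -3.4) dx -0.09 dy 14.04 dz 0.08 spin -0.1 rot [-9.00e+01 -1.00e-02 -3.45e+00]
[[256.28515808 193.47817203]
 [156.98812697 200.50647157]
 [356.41971932 186.17322885]]
```

View pics/w7.png

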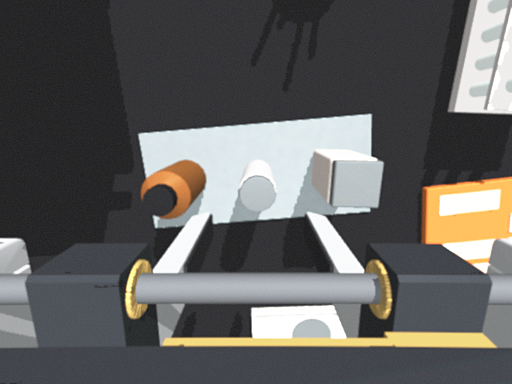

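Tube cap (258,193), bottle cap (161,199) and jar lid (356,183) are all where I left them.

```bash
python3 -m jog '[{"grip":6.2,"dx":0,"dy":4,"dz":0.05,"spin":0},{"grip":6.2,"dx":0,"dy":8,"dz":0.05,"spin":0},{"grip":6.2,"dx":0,"dy":11,"dz":0.05,"spin":0},{"grip":6.2,"dx":0,"dy":13,"dz":0.05,"spin":0},{"grip":6.2,"dx":0,"dy":14,"dz":0.05,"spin":0},{"grip":6.2,"dx":0,"dy":14,"dz":0.05,"spin":0},{"grip":4.8,"dx":0,"dy":14,"dz":0.05,"spin":0},{"grip":4.2,"dx":0,"dy":14,"dz":0.05,"spin":0},{"grip":3.8,"dx":0,"dy":14,"dz":0.05,"spin":0},{"grip":3.2,"dx":0,"dy":14,"dz":0.05,"spin":0},{"grip":3.2,"dx":0,"dy":14,"dz":0.05,"spin":0},{"grip":3.2,"dx":0,"dy":14,"dz":0.05,"spin":0},{"grip":3.2,"dx":0,"dy":14,"dz":0.05,"spin":0},{"grip":3.2,"dx":0,"dy":14,"dz":0.05,"spin":0}]' 20
python3 -c "
from h import *
go(578,-90,200,-3.4)"
```

```text
clock: 36.02
eef_pos: [514.6, 291.0, 60.6]
eef_rot: [-1.571, -0.0, -0.059]
wrist_force: [-2.4, -1.6, 4.8]
finger_gap: 37.9
to (578, -90, 200, -3.4) dx 8.57 dy -13.94 dz -37.66 spin 0.0 rot [-8.999e+01 -2.000e-02 -3.380e+00]
```

```bash
python3 -m jog '[{"grip":3.2,"dx":0,"dy":-1,"dz":0,"spin":0},{"grip":3.2,"dx":0,"dy":-4,"dz":0,"spin":0},{"grip":3.2,"dx":0,"dy":-8,"dz":0,"spin":0},{"grip":3.2,"dx":0,"dy":-12,"dz":0,"spin":0},{"grip":3.2,"dx":0,"dy":-14,"dz":-1,"spin":0},{"grip":3.2,"dx":0.9,"dy":-14,"dz":-4,"spin":0},{"grip":3.2,"dx":1.8,"dy":-14,"dz":-8,"spin":0},{"grip":3.2,"dx":2.8,"dy":-14,"dz":-12,"spin":0},{"grip":3.2,"dx":3.7,"dy":-14,"dz":-16,"spin":0},{"grip":3.2,"dx":4.6,"dy":-14,"dz":-20,"spin":0},{"grip":3.2,"dx":5.5,"dy":-14,"dz":-24,"spin":0},{"grip":3.2,"dx":6.4,"dy":-14,"dz":-28,"spin":0},{"grip":3.2,"dx":7.4,"dy":-14,"dz":-32,"spin":0},{"grip":3.2,"dx":8.3,"dy":-14,"dz":-36,"spin":0},{"grip":3.2,"dx":8.6,"dy":-14,"dz":-37.6,"spin":0},{"grip":3.2,"dx":8.6,"dy":-14,"dz":-37.6,"spin":0},{"grip":3.2,"dx":8.6,"dy":-14,"dz":-37.6,"spin":0},{"grip":3.2,"dx":8.6,"dy":-14,"dz":-37.6,"spin":0}]'
python3 -m jog '[{"grip":3.2,"dx":0,"dy":4,"dz":0,"spin":0},{"grip":3.2,"dx":0,"dy":8,"dz":0,"spin":0},{"grip":3.2,"dx":0,"dy":11.5,"dz":0,"spin":0},{"grip":3.2,"dx":0,"dy":13,"dz":0,"spin":0},{"grip":3.2,"dx":0,"dy":13.6,"dz":0,"spin":0},{"grip":3.2,"dx":0,"dy":13.85,"dz":0,"spin":0},{"grip":3.2,"dx":0,"dy":13.95,"dz":0,"spin":0},{"grip":3.2,"dx":0,"dy":13.95,"dz":0,"spin":0}]'
```

```text
clock: 38.28
eef_pos: [578.2, -88.4, 200.3]
eef_rot: [-1.571, 0.0, -0.058]
wrist_force: [-0.0, -0.3, -0.1]
finger_gap: 37.9
clock: 39.28
eef_pos: [578.5, -89.5, 61.4]
eef_rot: [-1.571, -0.001, -0.059]
wrist_force: [-0.2, -0.2, -0.9]
finger_gap: 37.6
```

```bash
python3 -m jog '[{"grip":3.2,"dx":0,"dy":0.03,"dz":0,"spin":0},{"grip":3.2,"dx":0,"dy":0.05,"dz":0,"spin":0},{"grip":3.2,"dx":0,"dy":0.05,"dz":0,"spin":0},{"grip":4.2,"dx":0,"dy":0.05,"dz":0,"spin":0},{"grip":5.2,"dx":0,"dy":0.05,"dz":0,"spin":0},{"grip":6.2,"dx":0,"dy":0.05,"dz":0,"spin":0},{"grip":6.2,"dx":0,"dy":0.05,"dz":0,"spin":0},{"grip":6.2,"dx":0,"dy":-3,"dz":0,"spin":0},{"grip":6.2,"dx":0,"dy":-7,"dz":0,"spin":0},{"grip":6.2,"dx":0,"dy":-11,"dz":0,"spin":0},{"grip":6.2,"dx":0,"dy":-13.9,"dz":0,"spin":0},{"grip":6.2,"dx":0,"dy":-13.9,"dz":0,"spin":0},{"grip":6.2,"dx":0,"dy":-13.9,"dz":0,"spin":0}]'
python3 -c "
from h import *
go(610,290.8,200,-3.4)"
```

```text
clock: 40.9
eef_pos: [577.8, -89.4, 198.6]
eef_rot: [-1.571, 0.001, -0.059]
wrist_force: [0.3, -0.6, 0.2]
finger_gap: 61.9
to (610, 290.8, 200, -3.4) dx 0.97 dy -0.14 dz 38.14 spin 0.0 rot [-89.99   0.09  -3.39]
```

```bash
python3 -m jog '[{"grip":7.2,"dx":0.1,"dy":0,"dz":4,"spin":0},{"grip":7.2,"dx":0.2,"dy":0,"dz":9,"spin":0},{"grip":7.2,"dx":0.4,"dy":0,"dz":14,"spin":0},{"grip":7.2,"dx":0.5,"dy":0,"dz":19,"spin":0},{"grip":7.2,"dx":0.6,"dy":0,"dz":24,"spin":0},{"grip":7.2,"dx":0.7,"dy":0,"dz":29,"spin":0},{"grip":7.2,"dx":0.9,"dy":0,"dz":34,"spin":0},{"grip":7.2,"dx":1,"dy":0,"dz":37.5,"spin":0},{"grip":7.2,"dx":1,"dy":0,"dz":38.1,"spin":0},{"grip":7.2,"dx":1,"dy":0,"dz":38.1,"spin":0},{"grip":7.2,"dx":1,"dy":0,"dz":38.1,"spin":0},{"grip":7.2,"dx":1,"dy":0,"dz":38.1,"spin":0}]'
python3 -m jog '[{"grip":7.2,"dx":0,"dy":4,"dz":0,"spin":0},{"grip":7.2,"dx":0,"dy":8,"dz":0,"spin":0},{"grip":7.2,"dx":0,"dy":11,"dz":0,"spin":0},{"grip":7.2,"dx":0,"dy":13,"dz":0,"spin":0},{"grip":7.2,"dx":0,"dy":13.9,"dz":0,"spin":0},{"grip":7.2,"dx":0,"dy":13.9,"dz":0,"spin":0},{"grip":5.8,"dx":0,"dy":13.9,"dz":0,"spin":0},{"grip":5.2,"dx":0,"dy":13.9,"dz":0,"spin":0},{"grip":4.8,"dx":0,"dy":13.9,"dz":0,"spin":0},{"grip":4.2,"dx":0,"dy":13.9,"dz":0,"spin":0},{"grip":4.2,"dx":0,"dy":13.9,"dz":0,"spin":0},{"grip":4.2,"dx":0,"dy":13.9,"dz":0,"spin":0},{"grip":4.2,"dx":0,"dy":13.9,"dz":0,"spin":0},{"grip":4.2,"dx":0,"dy":13.9,"dz":0,"spin":0}]' 25
python3 -c "
from h import *
go(580.8,30.5,200,-3.4)"
```

```text
clock: 42.4
eef_pos: [610.9, 289.2, 199.9]
eef_rot: [-1.571, -0.0, -0.06]
wrist_force: [0.2, -0.2, 0.2]
finger_gap: 72.0
clock: 44.15
eef_pos: [610.7, 290.3, 61.2]
eef_rot: [-1.571, -0.0, -0.059]
wrist_force: [-3.6, -1.3, 5.4]
finger_gap: 48.5
to (580.8, 30.5, 200, -3.4) dx -1.46 dy -13.88 dz -26.12 spin 0.0 rot [-8.999e+01 -1.000e-02 -3.380e+00]
```

```bash
python3 -m jog '[{"grip":4.2,"dx":0,"dy":-1,"dz":0,"spin":0},{"grip":4.2,"dx":0,"dy":-4,"dz":0,"spin":0},{"grip":4.2,"dx":0,"dy":-8,"dz":0,"spin":0},{"grip":4.2,"dx":0,"dy":-12,"dz":0,"spin":0},{"grip":4.2,"dx":0,"dy":-14,"dz":-1,"spin":0},{"grip":4.2,"dx":-0.2,"dy":-14,"dz":-4,"spin":0},{"grip":4.2,"dx":-0.4,"dy":-14,"dz":-8,"spin":0},{"grip":4.2,"dx":-0.6,"dy":-14,"dz":-12,"spin":0},{"grip":4.2,"dx":-0.8,"dy":-14,"dz":-16,"spin":0},{"grip":4.2,"dx":-1,"dy":-14,"dz":-20,"spin":0},{"grip":4.2,"dx":-1.2,"dy":-14,"dz":-24,"spin":0},{"grip":4.2,"dx":-1.4,"dy":-14,"dz":-25.8,"spin":0},{"grip":4.2,"dx":-1.4,"dy":-14,"dz":-26.2,"spin":0},{"grip":4.2,"dx":-1.4,"dy":-14,"dz":-26.2,"spin":0},{"grip":4.2,"dx":-1.4,"dy":-14,"dz":-26.2,"spin":0},{"grip":4.2,"dx":-1.4,"dy":-14,"dz":-26.2,"spin":0}]'
python3 -m jog '[{"grip":4.2,"dx":0,"dy":4,"dz":0,"spin":0},{"grip":4.2,"dx":0,"dy":8,"dz":0,"spin":0},{"grip":4.2,"dx":0,"dy":11.5,"dz":0,"spin":0},{"grip":4.2,"dx":0,"dy":13,"dz":0,"spin":0},{"grip":4.2,"dx":0,"dy":13.6,"dz":0,"spin":0},{"grip":4.2,"dx":0,"dy":13.85,"dz":0,"spin":0},{"grip":4.2,"dx":0,"dy":13.95,"dz":0,"spin":0},{"grip":4.2,"dx":0,"dy":14,"dz":0,"spin":0},{"grip":4.2,"dx":0,"dy":14,"dz":0,"spin":0}]'
```

```text
clock: 46.15
eef_pos: [581.3, 30.3, 200.7]
eef_rot: [-1.571, 0.0, -0.058]
wrist_force: [0.3, -0.4, -2.6]
finger_gap: 48.0
clock: 47.28
eef_pos: [581.4, 29.6, 61.2]
eef_rot: [-1.571, -0.001, -0.059]
wrist_force: [0.1, 1.0, -1.3]
finger_gap: 47.6
```

```bash
python3 -m jog '[{"grip":4.2,"dx":0,"dy":0.03,"dz":0,"spin":0},{"grip":4.2,"dx":0,"dy":0.06,"dz":0,"spin":0},{"grip":4.2,"dx":0,"dy":0.06,"dz":0,"spin":0},{"grip":5.2,"dx":0,"dy":0.06,"dz":0,"spin":0},{"grip":6.2,"dx":0,"dy":0.06,"dz":0,"spin":0},{"grip":7.2,"dx":0,"dy":0.06,"dz":0,"spin":0},{"grip":7.2,"dx":0,"dy":0.06,"dz":0,"spin":0},{"grip":7.2,"dx":0,"dy":-3,"dz":0,"spin":0},{"grip":7.2,"dx":0,"dy":-7,"dz":0,"spin":0},{"grip":7.2,"dx":0,"dy":-11,"dz":0,"spin":0},{"grip":7.2,"dx":0,"dy":-13.9,"dz":0,"spin":0},{"grip":7.2,"dx":0,"dy":-13.9,"dz":0,"spin":0},{"grip":7.2,"dx":0,"dy":-13.9,"dz":0,"spin":0}]'
python3 -c "
from h import *
go(421,290,200,-90)"
```

```text
clock: 48.9
eef_pos: [580.8, 29.6, 198.5]
eef_rot: [-1.571, 0.002, -0.059]
wrist_force: [0.9, -0.1, -0.9]
finger_gap: 71.9
to (421, 290, 200, -90) dx -17.49 dy -0.15 dz 25.06 spin 86.6 rot [-90.     0.09  -3.38]
```

```bash
python3 -m jog '[{"grip":7.5,"dx":-1.75,"dy":0,"dz":2.5,"spin":9},{"grip":7.5,"dx":-3.5,"dy":0,"dz":5,"spin":18},{"grip":7.5,"dx":-5.2,"dy":0,"dz":7.5,"spin":27},{"grip":7.5,"dx":-7,"dy":0,"dz":10,"spin":36},{"grip":7.5,"dx":-8.7,"dy":0,"dz":12.5,"spin":45},{"grip":7.5,"dx":-10.5,"dy":0,"dz":15,"spin":54},{"grip":7.5,"dx":-12.2,"dy":0,"dz":17.5,"spin":63},{"grip":7.5,"dx":-14,"dy":0,"dz":20,"spin":72},{"grip":7.5,"dx":-15.7,"dy":0,"dz":22.5,"spin":81},{"grip":7.5,"dx":-17.5,"dy":0,"dz":25.1,"spin":86.6},{"grip":7.5,"dx":-17.5,"dy":0,"dz":25.1,"spin":86.6},{"grip":7.5,"dx":-17.5,"dy":0,"dz":25.1,"spin":86.6},{"grip":7.5,"dx":-17.5,"dy":0,"dz":25.1,"spin":86.6}]'
python3 -c "
from h import *
go(420.5,290,60,-90)"
```

```text
clock: 50.52
eef_pos: [421.7, 289.7, 199.4]
eef_rot: [-1.571, -0.0, -1.571]
wrist_force: [0.3, 0.9, 0.0]
finger_gap: 75.1
to (420.5, 290, 60, -90) dx -0.03 dy 13.94 dz -0.12 spin 0.0 rot [-9.003e+01 -2.000e-02 -8.999e+01]
```

```bash
python3 -m jog '[{"grip":7.5,"dx":0,"dy":4,"dz":-0.1,"spin":0},{"grip":7.5,"dx":0,"dy":8,"dz":-0.1,"spin":0},{"grip":7.5,"dx":0,"dy":11,"dz":-0.1,"spin":0},{"grip":7.5,"dx":0,"dy":13,"dz":-0.1,"spin":0},{"grip":7.5,"dx":0,"dy":13.9,"dz":-0.1,"spin":0},{"grip":7.5,"dx":0,"dy":13.9,"dz":-0.1,"spin":0},{"grip":6.2,"dx":0,"dy":13.9,"dz":-0.1,"spin":0},{"grip":5.6,"dx":0,"dy":13.9,"dz":-0.1,"spin":0},{"grip":5.2,"dx":0,"dy":13.9,"dz":-0.1,"spin":0},{"grip":4.6,"dx":0,"dy":13.9,"dz":-0.1,"spin":0},{"grip":4.6,"dx":0,"dy":13.9,"dz":-0.1,"spin":0},{"grip":4.6,"dx":0,"dy":13.9,"dz":-0.1,"spin":0},{"grip":4.6,"dx":0,"dy":13.9,"dz":-0.1,"spin":0},{"grip":4.6,"dx":0,"dy":13.9,"dz":-0.1,"spin":0}]' 25
python3 -c "
from h import *
go(535.2,-28.4,200,-90)"
```

```text
clock: 52.28
eef_pos: [420.6, 290.5, 61.1]
eef_rot: [-1.57, 0.0, -1.571]
wrist_force: [-0.2, -2.4, 5.2]
finger_gap: 51.8
to (535.2, -28.4, 200, -90) dx 31.89 dy -13.89 dz 11.45 spin 0.0 rot [-8.997e+01  1.000e-02 -8.999e+01]
```

```bash
python3 -m jog '[{"grip":4.6,"dx":0,"dy":-1,"dz":0,"spin":0},{"grip":4.6,"dx":0,"dy":-4,"dz":0,"spin":0},{"grip":4.6,"dx":0,"dy":-8,"dz":0,"spin":0},{"grip":4.6,"dx":0,"dy":-12,"dz":0,"spin":0},{"grip":4.6,"dx":1,"dy":-14,"dz":0.4,"spin":0},{"grip":4.6,"dx":4,"dy":-14,"dz":1.5,"spin":0},{"grip":4.6,"dx":8,"dy":-14,"dz":3,"spin":0},{"grip":4.6,"dx":12,"dy":-14,"dz":4.5,"spin":0},{"grip":4.6,"dx":16,"dy":-14,"dz":6,"spin":0},{"grip":4.6,"dx":20,"dy":-14,"dz":7.5,"spin":0},{"grip":4.6,"dx":24,"dy":-14,"dz":9,"spin":0},{"grip":4.6,"dx":28,"dy":-14,"dz":10.5,"spin":0},{"grip":4.6,"dx":31,"dy":-14,"dz":11.3,"spin":0},{"grip":4.6,"dx":31.8,"dy":-14,"dz":11.5,"spin":0},{"grip":4.6,"dx":31.8,"dy":-14,"dz":11.5,"spin":0},{"grip":4.6,"dx":31.8,"dy":-14,"dz":11.5,"spin":0},{"grip":4.6,"dx":31.8,"dy":-14,"dz":11.5,"spin":0}]'
python3 -m jog '[{"grip":4.6,"dx":0,"dy":4,"dz":0,"spin":0},{"grip":4.6,"dx":0,"dy":8,"dz":0,"spin":0},{"grip":4.6,"dx":0,"dy":11.5,"dz":0,"spin":0},{"grip":4.6,"dx":0,"dy":13,"dz":0,"spin":0},{"grip":4.6,"dx":0,"dy":13.6,"dz":0,"spin":0},{"grip":4.6,"dx":0,"dy":13.85,"dz":0,"spin":0},{"grip":4.6,"dx":0,"dy":13.95,"dz":0,"spin":0},{"grip":4.6,"dx":0,"dy":14,"dz":0,"spin":0},{"grip":4.6,"dx":0,"dy":14.03,"dz":0,"spin":0},{"grip":4.6,"dx":0,"dy":14.05,"dz":0,"spin":0},{"grip":4.6,"dx":0,"dy":14.05,"dz":0,"spin":0}]'
```

```text
clock: 54.4
eef_pos: [535.3, -26.7, 200.9]
eef_rot: [-1.571, 0.0, -1.569]
wrist_force: [0.1, -0.3, -2.0]
finger_gap: 51.3
clock: 55.78
eef_pos: [535.9, -27.6, 61.1]
eef_rot: [-1.57, -0.0, -1.571]
wrist_force: [-2.1, 0.4, 6.8]
finger_gap: 51.9
```

```bash
python3 -m jog '[{"grip":5.4,"dx":0,"dy":0,"dz":0,"spin":0},{"grip":6.4,"dx":0,"dy":0,"dz":0,"spin":0},{"grip":7.5,"dx":0,"dy":0,"dz":0,"spin":0},{"grip":7.5,"dx":0,"dy":0,"dz":0,"spin":0},{"grip":7.5,"dx":0,"dy":-3,"dz":0,"spin":0},{"grip":7.5,"dx":0,"dy":-7,"dz":0,"spin":0},{"grip":7.5,"dx":0,"dy":-11,"dz":0,"spin":0},{"grip":7.5,"dx":0,"dy":-15,"dz":0,"spin":0},{"grip":7.5,"dx":5,"dy":-15,"dz":-3.9,"spin":0},{"grip":7.5,"dx":10,"dy":-15,"dz":-7.8,"spin":0},{"grip":7.5,"dx":15,"dy":-15,"dz":-11.7,"spin":0},{"grip":7.5,"dx":20,"dy":-15,"dz":-15.6,"spin":0},{"grip":7.5,"dx":25,"dy":-15,"dz":-19.5,"spin":0},{"grip":7.5,"dx":30,"dy":-15,"dz":-23.4,"spin":0},{"grip":7.5,"dx":35,"dy":-15,"dz":-27.3,"spin":0},{"grip":7.5,"dx":40,"dy":-15,"dz":-31.2,"spin":0},{"grip":7.5,"dx":45,"dy":-15,"dz":-35,"spin":0},{"grip":7.5,"dx":50,"dy":-15,"dz":-39,"spin":0},{"grip":7.5,"dx":50,"dy":-15,"dz":-39,"spin":0},{"grip":7.5,"dx":50,"dy":-15,"dz":-39,"spin":0}]'
python3 - <<'E'
from h import *
import pickle
a=pickle.load(open('c0.pkl','rb'))['top']['color']; b=shot('top','t3.png')['color']
f=lambda i:cv2.resize(i[100:230,200:420,::-1],None,fx=3.3,fy=2.3,interpolation=cv2.INTER_CUBIC)
cv2.imwrite('pics/cmp.png',np.vstack([f(a),f(b)])[:600])
A=np.float32(cv2.cvtColor(a,7)); B=np.float32(cv2.cvtColor(b,7))
for n,(x,y,r) in dict(bottle=(263,179,11),jar=(235,156,12),tube=(292,158,11),dropper=(233,130,8),beaker=(387,150,17)).items():
    s=(slice(y-r,y+r),slice(x-r,x+r)); big=B[y-r-8:y+r+8,x-r-8:x+r+8]
    m=cv2.matchTemplate(big,A[s],cv2.TM_CCOEFF_NORMED); i=np.unravel_index(m.argmax(),m.shape); print(n,'shift px',i[1]-8,i[0]-8,'score',m.max().round(3))
E
```

```text
clock: 58.28
eef_pos: [145.6, -527.4, 209.9]
eef_rot: [-1.571, 0.001, -1.571]
wrist_force: [0.7, 0.4, 0.6]
finger_gap: 75.0
bottle shift px 0 0 score 0.995
jar shift px 0 0 score 0.986
tube shift px 0 0 score 0.993
dropper shift px 0 0 score 1.0
beaker shift px 0 0 score 0.999
```

View pics/cmp.png

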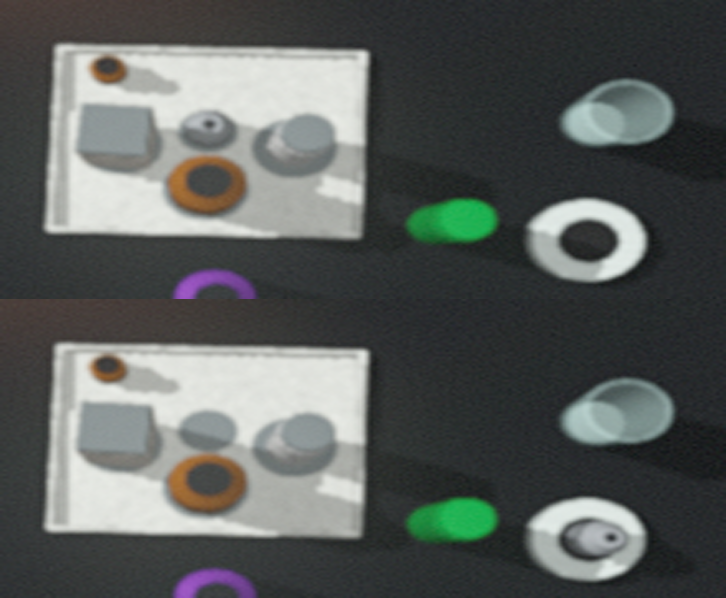

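The before/after comparison shows everything back in place and the objective on the stand at (597,538). Handing in.

```bash
python3 -c "
from cell import ticket
print(ticket.sign_off())"
```

```text
the job is handed in; nothing more can be done
None
```

The job is done and handed in at about 58 s of the 136 s allowed. I moved the bottle, jar and tube onto the mat, set the objective on the stand, then returned the tube, jar and bottle to their own spots.

**Last checks:**
- **Positions:** comparing the top view before and after showed no shift (to the nearest pixel, about 2 mm) for the bottle, jar, tube, dropper bottle and beaker.
- **Objective:** the wrist camera showed it upright and about 1 mm from the middle of the stand.
- **Forces and gripper:** the highest wrist force I read was about 7 N, as the bottle went back down. The gripper ended open and clear of everything.

**Discrepancies:**
- **Camera offset:** the top and wrist cameras disagreed by about 3 mm in x. I used values in between, which fits within the tolerances.
- **Refused move:** my first move command was refused because its rows lacked some of the required keys. Nothing moved, and I resent it in full.
- **Sign-off:** it gave no verdict, as expected.

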